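Push the stuck piston out of the coffee press tube

ROBOT

A 7-joint arm with a two-finger parallel gripper is mounted at the origin on the work surface. World frame = base frame: x ahead of the robot, y to its left, z up, the work surface at z = 0. Lengths are in m, angles in rad, forces in N, time in s.
With the tool pointing down it reaches from about 0.35 to 0.9 m from the base axis. Payload 19.9 kg.
Tool frame: the origin (TCP) lies between the finger pads; the fingertips stand 19 mm ahead of it and the grasp point (between the pads) is the TCP; z points along the fingers, y is the direction in which the jaws open and shut (so a half turn about z gives the same grasp; the last joint's range is limited). The gripper opens to 94 mm and grips with 3 to 60 N. Pads are 16 mm wide; open, the fingers measure 119 mm over their backs; the gripper's body (75 mm by 177 mm) begins 78 mm behind the grasp point.
Start: joints at [1.103, 0.417, -0.01, 1.614, 0.005, 1.111, -0.053], TCP at [0.258, -0.569, 0.224] pointing down, gripper open.
Joint ranges: [-2.81, 2.81], [-0.39, 2.02], [-1.27, 1.25], [0.06, 2.57], [-1.19, 4.33], [0.19, 2], [-2.82, 2.82]. Speed limits (rad/s): [1.89, 1.89, 2.39, 2.39, 3.01, 3.01, 3.01].

INTERFACE

Orientations are given as a 3x3 rotation matrix whose columns are the frame's x, y, z axes.
In Python, from rig import robot gives the robot as it stands. Calls block until the motion is done:
- robot.move_ptp(position, orientation): joint-space move of the TCP to a pose.
- robot.move_linear(position, velocity=0.15, frame=None, threshold=None): straight line of the TCP; frame=None keeps the orientation; velocity is the mean speed in m/s. With threshold (N) it stops when the force on the tool has changed by that much, and returns True; else False.
- robot.goto_joints(angles): joint-space move.
- robot.gripper_to(opening): finger opening in m; the grip force is fixed at half the most; returns when the fingers have stopped.
- robot.pause(seconds).
- robot.ik(position, orientation): joint angles nearest the present ones, or None.
- robot.get_state(): the state.
- robot.grab_frame(name): name is "scene" or "top" or "wrist"; returns the picture (420x560x3 uint8, red, green, blue); there is no depth.
- robot.camera_info(name): a dict with "fx", "fy", "cx", "cy" (pixels), "rvec" (rotation vector, rad) and "tvec" (3), from world to camera coordinates, as OpenCV has them. Camera axes: x right, y down, z forward; pixel columns grow to the right and rows downward; lengths in m; the calibration is good to about 2 mm. The wrist camera is an equidistant fisheye: a pixel r from the principal point sees the ray r / f radians off the axis. A picture is of the moment at which its call begins: read the wrist's pose just before it. camera_info takes no time and is no camera call; for the wrist camera it gives the pose at the moment of the call.
A pose or a line that the arm cannot do raises robot.PlanningError and nothing moves.
- robot.sign_off(): hands the job in, once; it reports no verdict.
The state is a dict: "time": time; "qpos": joint angles; "joint_vel": joint speeds; "effort": joint torques, N m; "ee_pos": TCP position; "tool_rot": TCP orientation; "force": force on the tool from outside, world axes, zero at the start; "moment": the same for the moment, N m; "opening": finger opening in m.
Only numpy, scipy, OpenCV 4.12 (cv2) and the standard library are available. Lean on these libraries where they do the work, as an engineer would, in place of code of your own. Each camera call takes 0.05 s, during which the arm holds its last target.

TASK

The piston of the hand coffee press has come off its stem and is stuck inside the clear tube lying in the wooden cradle. Push it through with the wooden rod, not with the fingers, so that it drops out of the far end into the shallow white dish, then lay the rod back on its wooden rest the way it lay before. Leave the breakfast things around undisturbed.

Things in the scene. Friction and masses are not known exactly. Their poses are not given: they have to be found in the camera images.
- press: Clear plastic tube lying level in an oak cradle; fixed. Origin: on the counter, under the middle of the tube. Its +x axis runs along the tube from the near (open) end to the far end above the dish: the push direction. Tube 120 mm long (x -60 to +60), inside diameter 48 mm, outside 56 mm, axis 95 mm above the counter, open at both ends. The cradle (x -57 to +33, 80 mm wide) is nowhere higher than the tube (top 125 mm).
- tube_near (a point): Centre of the tube's near mouth, where the rod goes in (on the axis, 95 mm up). A springy lip that holds the piston tight hangs up to 5 mm into the bore from its top halfway along, so the rod should run within about 8 mm of the axis
- tube_far (a point): Centre of the tube's far mouth, above the dish's edge
- piston: The stuck piston: dark rubber solid cylinder 44 mm across, 60 mm long, 70 g. Origin at its centre, x along its axis; it lies inside the tube with its near face 20 to 45 mm in from the near mouth. It sits tight: about 3 to 9 N along the tube move it, and it goes loose once its near face has passed the tube's middle; it topples out when its centre passes the far mouth, i.e. when its near face is about 30 mm short of it. Tumbling freely afterwards.
- dish: Shallow white ceramic dish, 160 x 130 mm, 30 mm high, 5 mm walls and floor, long side along x, open on top; fixed, below the tube's far mouth. Origin: centre of its underside
- rod: Oak rod 200 mm long, 120 g: a square handle 60 mm long, 30 x 30 mm, and a round shaft 140 mm long, 20 mm across, in line. Origin: on the axis at the middle of the handle; +x points along the shaft to its tip, 170 mm away. Balances about 20 mm ahead of the origin. It lies level on its rest, axis 45 mm above the counter, handle sides upright; its handle's sides are free for gripping from above
- rod_tip (a point): Centre of the rod's flat tip (shaft end)
- rest: Teak rest for the rod; fixed. Origin on the counter below where the rod's origin lies; +x along the rod towards its tip. A base board 50 mm wide and 10 mm high (x -45 to +155), an 18 mm wide ridge (x -30 to +20, top 30 mm up) that carries the handle, and a fork at x = +125 mm (16 mm thick, seat 35 mm up, two prongs to 47 mm up, 36 mm apart) that carries the shaft
- mug: Bystander: double-walled clear glass mug without handle, 82 mm across, 100 mm tall, on the teak tray. Origin: on its underside
- dripper: Bystander: white plastic cone dripper with a side handle, 112 mm across the top, 80 mm tall, on the teak tray. Origin: on its underside
- jug: Bystander: stainless steel milk jug, 84 mm across with a handle, 105 mm tall, on the teak tray. Origin: on its underside
- canister: Bystander: squat white ceramic canister with a glass cover and wire bail, 100 mm across, 100 mm tall, on the teak tray. Origin: on its underside
- lid: Bystander: hard grey silicone lid, a disc 94 mm across and 14 mm thick with a small knob, on the counter. Origin: on its underside
- cup: Bystander: small white ceramic cup, 64 mm across, 60 mm tall, on the counter. Origin: on its underside
- spoon: Bystander: steel spoon 160 mm long, lying on the counter. Origin: on its underside
There are look-alikes about, which are no part of the job. What is shaped like the press but red is not meant. There is more than one size of the rod; the one meant has the size given above.

How it is judged:
On the way, in this order (a step that is already met when the one before it is completed fails the run):
1. the rod's tip is inside the tube and presses on the piston (contact force between rod and piston above 0.5 N and x of rod_tip in the frame of tube_near between 0 and 0.14 m and y of rod_tip in the frame of tube_near between -0.024 and 0.024 m and z of rod_tip in the frame of tube_near between -0.024 and 0.024 m), for 0.05 s.
2. the piston is out of the tube and in the dish (x of piston in the frame of dish between -0.078 and 0.078 m and y of piston in the frame of dish between -0.063 and 0.063 m and z of piston in the frame of dish between 0.01 and 0.055 m), for 0.1 s.
At the end, for the whole second after the job is handed in: The piston lies in the dish (its centre within the dish's walls and less than 55 mm above its underside), and the rod lies on both supports of its rest, tip the same way as at the start, within 25 mm along and 20 mm across of its place and level; both are at rest (all of step 2 and x of rod in the frame of rest between -0.025 and 0.025 m and y of rod in the frame of rest between -0.02 and 0.02 m and z of rod in the frame of rest between 0.038 and 0.054 m and x of rod_tip in the frame of rest between 0.14 and 0.2 m and y of rod_tip in the frame of rest between -0.025 and 0.025 m and z of rod_tip in the frame of rest between 0.036 and 0.056 m and linear speed of each of piston, rod below 0.02 m/s and angular speed of each of piston, rod below 0.2 rad/s); the robot touches nothing.
It fails at once if the gripper touches the piston (contact force between the fingers and piston above 0.5 N).
It fails at once if a breakfast thing is shifted by more than 30 mm (distance of any of mug, dripper, jug, canister, lid, cup, spoon from where it was at the start of the episode above 0.03 m).
It also fails if it takes over 54 s, if anything falls off the work surface, if the arm or the gripper's body presses on something with over 40 N, if the wrist force passes 120 N, or if a joint passes its speed limit or range.

## Working session

There is one attempt and no reset: what is moved stays moved. The work goes in short steps, each a Python script; the robot and the scene stay as the last script left them, time stands still between calls to the robot, and variables do not carry over. Pictures are saved under pics/ and viewed, and the job is handed in when it is done.

```bash
ls; mkdir -p pics; python3 - <<'E'
from rig import robot
import cv2
for n in ["scene","top","wrist"]:
    print(n,robot.camera_info(n))
    cv2.imwrite(f"pics/{n}0.png",robot.grab_frame(n)[:,:,::-1])
s=robot.get_state();print(s)
E
```

```text
pics
scene {'fx': 455.01906978075175, 'fy': 455.01906978075175, 'cx': 281.32772602553644, 'cy': 212.0814868497466, 'rvec': array([ 1.33302104,  2.08883106, -0.99870039]), 'tvec': array([ 0.16504658, -0.29817191,  1.6560473 ])}
top {'fx': 392.58620112215556, 'fy': 392.58620112215556, 'cx': 283.3221793295568, 'cy': 213.6895378510575, 'rvec': array([ 2.20705161, -2.1558884 ,  0.08093174]), 'tvec': array([0.07486185, 0.5626673 , 1.24902949])}
wrist {'fx': 325.19226210127806, 'fy': 325.19226210127806, 'cx': 278.12766416802646, 'cy': 211.70881993042136, 'rvec': array([-2.45574454,  1.58396361,  0.20350245]), 'tvec': array([-0.6234606 , -0.02519987,  0.39021041])}
{'time': 0.15, 'qpos': array([ 1.10346924,  0.41783828, -0.01031054,  1.61399987,  0.00471731,
        1.11071761, -0.05300079]), 'joint_vel': array([-0.00138239, -0.0018033 ,  0.00095457, -0.00207939, -0.00024587,
        0.00061971,  0.00147038]), 'effort': array([-7.11187131e-04, -8.51529694e+01,  6.38413467e-01, -4.26137710e+01,
       -4.87569196e-02,  1.71001058e-02, -3.27273108e-05]), 'ee_pos': array([ 0.25805625, -0.5689499 ,  0.22398321]), 'tool_rot': array([[ 9.10688571e-01,  4.13093339e-01, -4.69075674e-04],
       [ 4.13093595e-01, -9.10688211e-01,  8.14529052e-04],
       [-9.07051611e-05, -9.35554455e-04, -9.99999558e-01]]), 'force': array([-0.21172108,  0.26257418,  0.37171495]), 'moment': array([-0.00875254, -0.01610917, -0.00248055]), 'opening': 0.09432712051999566}
```

View pics/scene0.png

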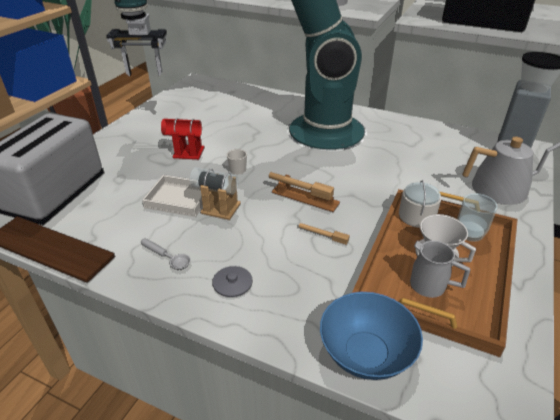

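View pics/top0.png

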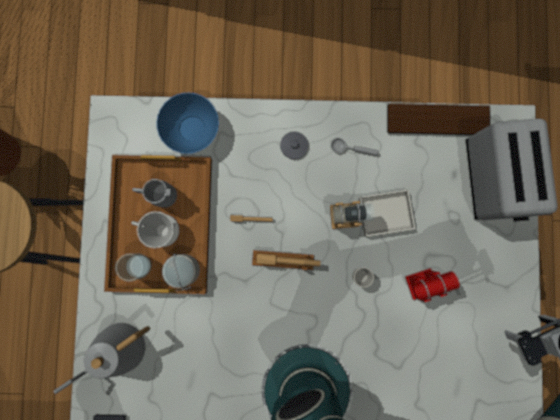

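View pics/wrist0.png

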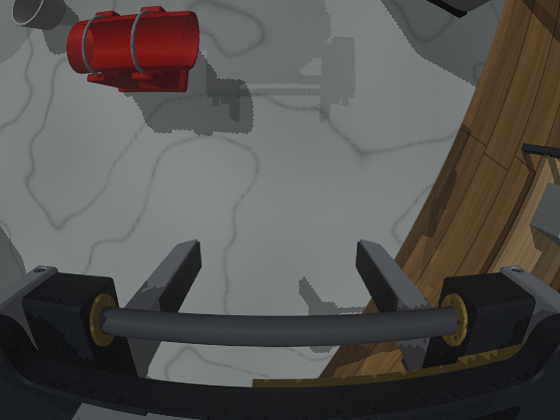

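The rod could be the one on the teak rest (scene 305,190; top 287,261) or the small one lying on the counter (scene 325,233; top 252,218). The press could be the oak-cradled one (scene 218,190; top 350,215) or the red one (scene 183,135; top 432,284). By the description I take the rod on the rest and the oak press. Next, close crops to check both.

```bash
cat > h.py <<'E'
import numpy as np, cv2
from rig import robot
def cam(n): 
    c=robot.camera_info(n);R=cv2.Rodrigues(c['rvec'])[0];return c,R,np.array(c['tvec'])
def proj(n,P):
    c,R,t=cam(n);K=np.array([[c['fx'],0,c['cx']],[0,c['fy'],c['cy']],[0,0,1]])
    return cv2.projectPoints(np.atleast_2d(np.array(P,float)),c['rvec'],t,K,None)[0][:,0]
def ray(n,uv,C=None):
    c,R,t=C or cam(n);uv=np.atleast_2d(np.array(uv,float))
    x=(uv-[c['cx'],c['cy']])/c['fx']
    if n=='wrist':
        th=np.linalg.norm(x,axis=1,keepdims=True);x=x*np.tan(th)/np.maximum(th,1e-9)
    d=np.c_[x,np.ones(len(x))]@R
    return -R.T@t,d/np.linalg.norm(d,axis=1,keepdims=True)
def onz(n,uv,z,C=None):
    o,d=ray(n,uv,C);return o+d*((z-o[2])/d[:,2])[:,None]
def wproj(P,C):
    c,R,t=C;p=np.atleast_2d(P)@R.T+t;r=np.linalg.norm(p[:,:2],axis=1,keepdims=True);th=np.arctan2(r,p[:,2:])
    return p[:,:2]/r*th*c['fx']+[c['cx'],c['cy']]
E
python3 - <<'E'
import cv2,numpy as np
from h import *
a=cv2.imread('pics/top0.png')[190:290,220:425]; b=cv2.imread('pics/scene0.png')[150:250,140:355]
a=cv2.resize(a,(780,380),interpolation=cv2.INTER_CUBIC);b=cv2.resize(b,(780,363),interpolation=cv2.INTER_CUBIC)
cv2.imwrite('pics/ct.png',a);cv2.imwrite('pics/cs.png',b)
print(onz('top',[(252,260),(322,265),(348,215),(388,213),(366,279)],0.045).round(3))
E
```

```text
[[ 0.41   0.183  0.045]
 [ 0.4   -0.037  0.045]
 [ 0.56  -0.117  0.045]
 [ 0.569 -0.244  0.045]
 [ 0.36  -0.176  0.045]]
```

View pics/ct.png

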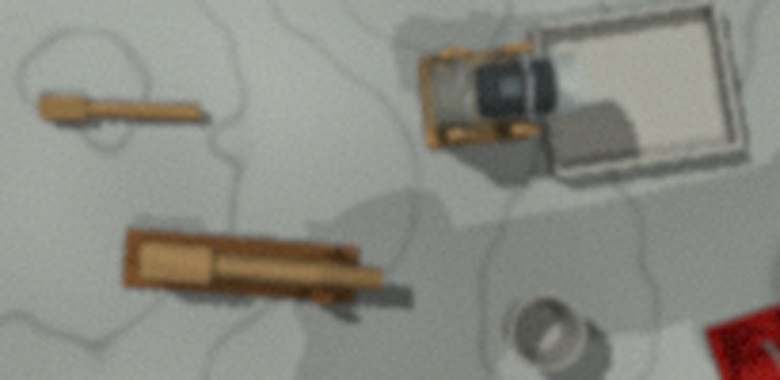

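View pics/cs.png

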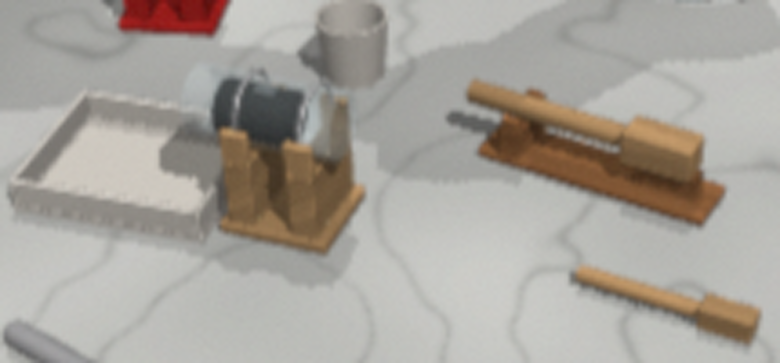

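The crops confirm it. The rod on the rest has a fat handle at crop (175,262) and its tip at (382,277); it is about 200 mm long, while the counter rod is only about 130 mm. The oak press holds the dark piston, with the white dish at its far end. Now the coarse top and scene measurement, then a close look with the wrist camera.

```bash
python3 - <<'E'
from h import *
f=3.805
p=lambda u,v:(220+u/f-.37,190+v/3.8-.37)
r=onz('top',[p(138,261),p(382,277)],0.05);print('rod ends',r.round(3),np.linalg.norm(r[1]-r[0]))
r=onz('top',[p(40,106),p(200,113)],0.01);print('small',np.linalg.norm(r[1]-r[0]))
d=onz('top',[p(535,30),p(712,8),p(745,150),p(560,178)],0.03);print('dish',d.round(3),d.mean(0).round(3))
print([np.linalg.norm(d[i]-d[(i+1)%4]).round(3) for i in range(4)])
# wrist camera offset in tool frame
s=robot.get_state();c,R,t=cam('wrist');o=-R.T@t
print('cam in tool',s['tool_rot'].T@(o-s['ee_pos']),(R@s['tool_rot']).round(3))
for y in (1,-1):
    M=np.array([[0,y,0],[y,0,0],[0,0,-1.]])
    for P in ([.40,.05,.3],[.4,.14,.045],[.55,.1,.1],[.56,-.1,.1],[.45,-.1,.35]): 
        q=robot.ik(P,M); print(y,P,None if q is None else np.round(q,2))
E
```

```text
rod ends [[ 0.416  0.171  0.05 ]
 [ 0.408 -0.031  0.05 ]] 0.20144101948608525
small 0.13738600458638947
dish [[ 0.618 -0.159  0.03 ]
 [ 0.64  -0.309  0.03 ]
 [ 0.521 -0.336  0.03 ]
 [ 0.493 -0.181  0.03 ]] [ 0.568 -0.246  0.03 ]
[np.float64(0.152), np.float64(0.123), np.float64(0.158), np.float64(0.127)]
cam in tool [ 0.07293721 -0.00085068 -0.15937109] [[-0.001  1.     0.   ]
 [-0.968 -0.001 -0.251]
 [-0.251 -0.     0.968]]
1 [0.4, 0.05, 0.3] [ 0.62 -0.06 -0.77  2.   -0.05  1.19 -0.14]
1 [0.4, 0.14, 0.045] [ 0.43  0.57 -1.    2.21  0.73  0.74 -1.07]
1 [0.55, 0.1, 0.1] [ 0.27  0.54 -0.65  1.87  0.41  0.88 -0.58]
1 [0.56, -0.1, 0.1] [ 0.54  0.52 -0.53  1.84  0.34  0.86 -0.16]
1 [0.45, -0.1, 0.35] [ 0.67  0.03 -0.53  1.81  0.02  1.3   0.14]
-1 [0.4, 0.05, 0.3] [-1.35 -0.22  1.02  2.04  0.2   1.22  2.73]
-1 [0.4, 0.14, 0.045] [ 0.49  0.62 -1.09  2.2   0.81  0.79  2.01]
-1 [0.55, 0.1, 0.1] [ 0.56  0.73 -1.09  1.86  0.75  1.04  2.3 ]
-1 [0.56, -0.1, 0.1] [-0.64  0.76  1.08  1.88 -0.79  1.01 -2.35]
-1 [0.45, -0.1, 0.35] None
```

```bash
python3 - <<'E'
from h import *
import pickle
M=np.array([[0,1,0],[1,0,0],[0,0,-1.]])
D={}
for k,P in {'press':[.56,-.18,.25],'press2':[.56,-.10,.25],'rod':[.41,-.0,.2]}.items():
    robot.move_ptp(P,M); robot.pause(.2)
    C=cam('wrist'); im=robot.grab_frame('wrist'); D[k]=C
    cv2.imwrite(f'pics/w_{k}.png',cv2.resize(im[:,:,::-1],None,fx=1.4,fy=1.4,interpolation=cv2.INTER_CUBIC));cv2.imwrite(f'pics/raw_{k}.png',im[:,:,::-1])
pickle.dump(D,open('cams.pkl','wb'));print(robot.get_state()['time'])
E
```

```text
3.8833
```

View pics/w_press.png

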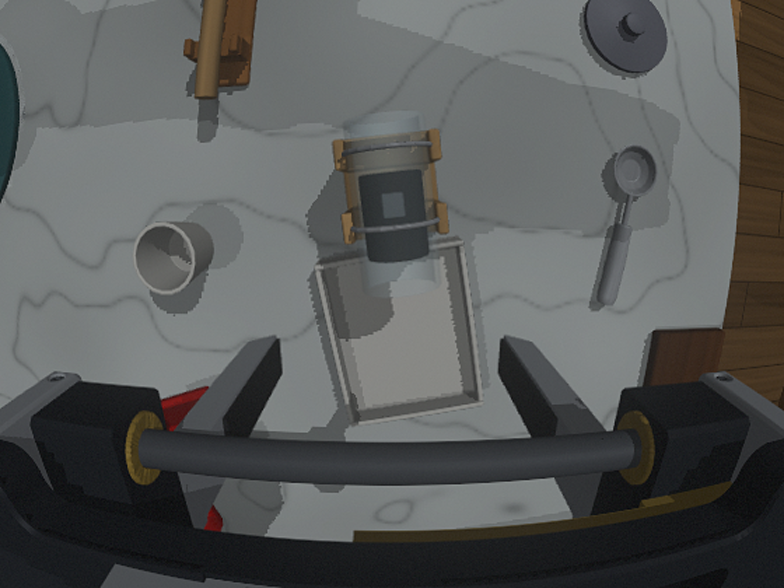

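View pics/w_press2.png

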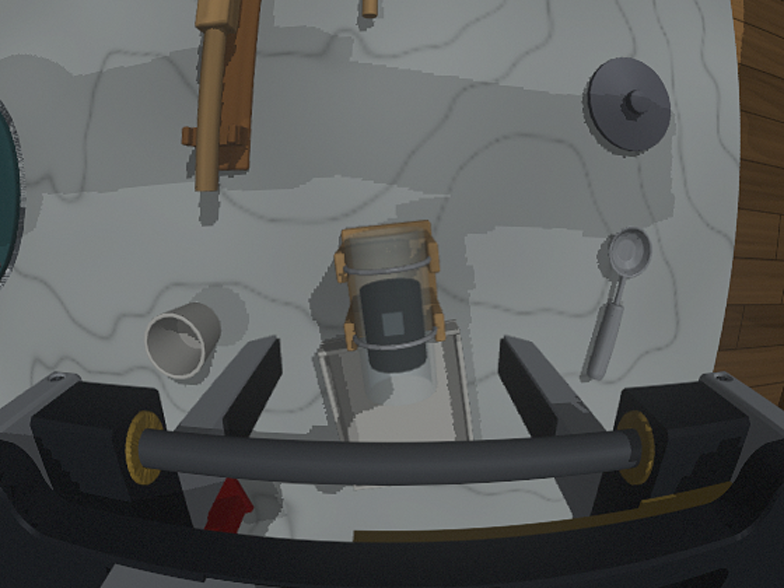

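View pics/w_rod.png

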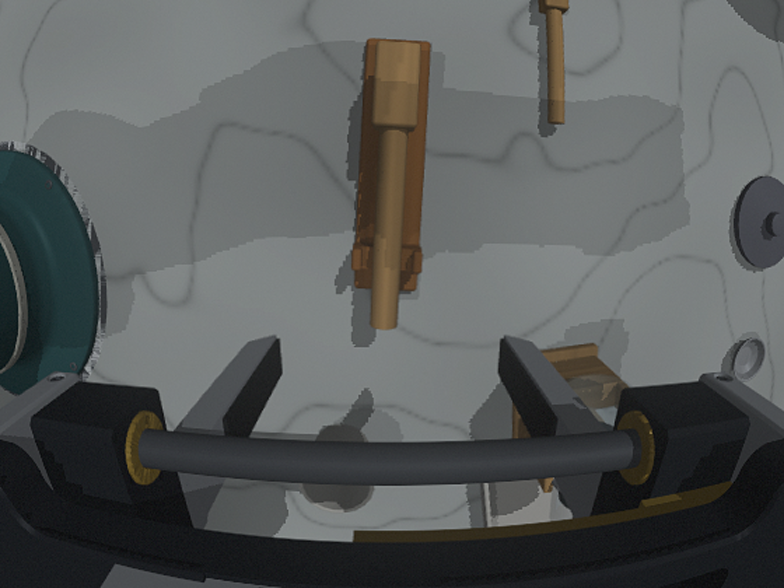

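Close wrist views:
- **press:** the tube's near end is at about (383,118), the far end at (403,290), and the piston spans rows 172–258. Dish rim corners are at (316,267), (463,239), (482,403) and (353,424).
- **rod:** the handle spans (397,40) to (394,126), the tip is at (384,328), and it lies on the teak rest.

I'll zoom in for accurate edges.

```bash
python3 - <<'E'
import cv2
a=cv2.imread('pics/raw_press.png')[70:220,215:355]  # x4
cv2.imwrite('pics/z1.png',cv2.resize(a,None,fx=4,fy=4,interpolation=cv2.INTER_CUBIC))
b=cv2.imread('pics/raw_rod.png')[20:245,235:320]
z=cv2.resize(b,None,fx=4,fy=4,interpolation=cv2.INTER_CUBIC)
cv2.imwrite('pics/z2.png',cv2.hconcat([z[:450],z[450:]]))
E
```

```text
(no output)
```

View pics/z1.png

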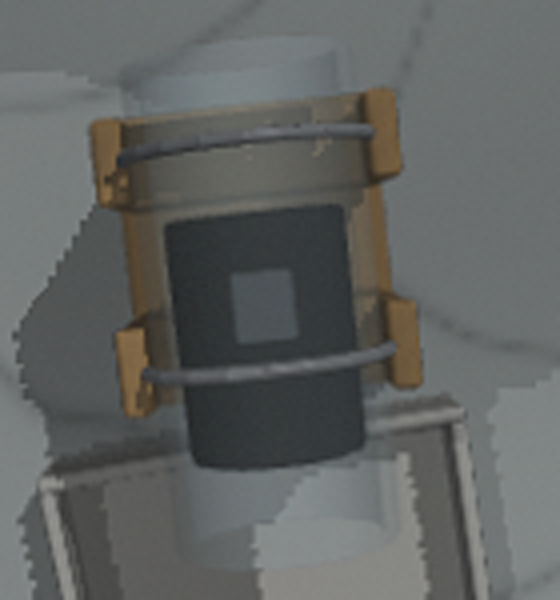

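View pics/z2.png

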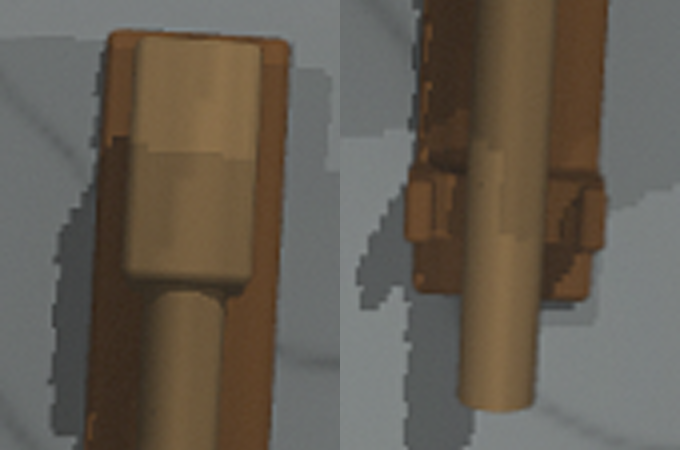

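```bash
python3 - <<'E'
from h import *
import pickle
D=pickle.load(open('cams.pkl','rb'))
C=D['press']
z1=lambda u,v:((u+.5)/4-.5+215,(v+.5)/4-.5+70)
o=-C[1].T@C[2];print('cam',o.round(3))
def mid(L,R,z=.095):
    # silhouette rays: bisect L and R directions, cut at z
    _,d=ray('wrist',[L,R],C);m=d.sum(0);return o+m*((z-o[2])/m[2])
def ln(a,b): 
    d=(b-a)[:2];return np.degrees(np.arctan2(d[1],d[0])).round(2),np.linalg.norm(d).round(4)
pa=mid(z1(165,225),z1(345,208));pb=mid(z1(193,460),z1(364,445));print('piston',pa.round(4),pb.round(4),ln(pa,pb))
ta=mid(z1(122,85),z1(347,62));tb=mid(z1(181,545),z1(397,530));print('tube',ta.round(4),tb.round(4),ln(ta,tb))
top=onz('wrist',[z1(235,45),z1(287,566)],.123,C);print('tube top rim ends',top.round(4),ln(*top),'mid',top.mean(0).round(4))
u=lambda x,y:((x+.5)/1.4-.5,(y+.5)/1.4-.5)
d=onz('wrist',[u(316,267),u(463,239),u(482,403),u(353,424)],.03,C);print('dish',d.round(4),d.mean(0).round(4),ln((d[0]+d[1])/2,(d[2]+d[3])/2),ln(d[0],d[1]))
pr=onz('wrist',[z1(382,90),z1(108,120),z1(402,295),z1(128,330)],.125,C);print('prongs',pr.round(4))
print(ln((pr[0]+pr[1])/2,(pr[2]+pr[3])/2),ln((pr[0]+pr[2])/2,(pr[1]+pr[3])/2))
# rod
C=D['rod'];o=-C[1].T@C[2];print('cam',o.round(3))
z2=lambda u,v:((u+.5)/4-.5+235,(v+.5)/4-.5+20)
z2b=lambda u,v:z2(u-340,v+450)
h=onz('wrist',[z2(137,39),z2(260,41),z2(253,282),z2(126,277)],.06,C);print('handle',h.round(4),h.mean(0).round(4),ln(h[0],h[1]),ln((h[0]+h[1])/2,(h[2]+h[3])/2))
sh=[mid(z2(144,320),z2(222,320),.045),mid(z2b(476,100),z2b(550,100),.045),mid(z2b(460,395),z2b(536,398),.045)]
print('shaft',np.round(sh,4),ln(sh[0],sh[2]))
bb=onz('wrist',[z2(108,32),z2(290,40)],.01,C);bf=onz('wrist',[z2b(414,292),z2b(588,298)],.01,C);print('base',bb.round(4),bf.round(4),ln(bb.mean(0),bf.mean(0)))
E
```

```text
cam [ 0.56  -0.107  0.409]
piston [ 0.56   -0.1017  0.095 ] [ 0.5656 -0.1593  0.095 ] (np.float64(-84.41), np.float64(0.0579))
tube [ 0.5552 -0.0667  0.095 ] [ 0.5683 -0.1807  0.095 ] (np.float64(-83.44), np.float64(0.1147))
tube top rim ends [[ 0.5557 -0.0642  0.123 ]
 [ 0.5671 -0.1808  0.123 ]] (np.float64(-84.44), np.float64(0.1171)) mid [ 0.5614 -0.1225  0.123 ]
dish [[ 0.4967 -0.1792  0.03  ]
 [ 0.6217 -0.1553  0.03  ]
 [ 0.647  -0.3099  0.03  ]
 [ 0.5243 -0.3314  0.03  ]] [ 0.5724 -0.2439  0.03  ] (np.float64(-80.23), np.float64(0.1557)) (np.float64(10.8), np.float64(0.1272))
prongs [[ 0.5874 -0.0743  0.125 ]
 [ 0.5283 -0.0807  0.125 ]
 [ 0.592  -0.1193  0.125 ]
 [ 0.5322 -0.1269  0.125 ]]
(np.float64(-84.71), np.float64(0.0458)) (np.float64(-173.26), np.float64(0.0599))
cam [0.411 0.073 0.36 ]
handle [[0.4025 0.1685 0.06  ]
 [0.4307 0.1681 0.06  ]
 [0.4288 0.1097 0.06  ]
 [0.4    0.1108 0.06  ]] [0.4155 0.1393 0.06  ] (np.float64(-0.69), np.float64(0.0282)) (np.float64(-92.17), np.float64(0.0581))
shaft [[ 0.413   0.1022  0.045 ]
 [ 0.4105  0.0464  0.045 ]
 [ 0.4066 -0.0286  0.045 ]] (np.float64(-92.81), np.float64(0.1309))
base [[0.3933 0.1866 0.01  ]
 [0.4421 0.1845 0.01  ]] [[ 0.383  -0.0096  0.01  ]
 [ 0.4312 -0.0114  0.01  ]] (np.float64(-93.1), np.float64(0.1963))
```

Everything agrees with the given sizes. The rest line and the rod both point at about −93°, with the rod origin at (0.4155, 0.140). The press axis is at −84.5° and the tube's middle is at (0.5617, −0.123). Now the grasp and lift.

```bash
cat >> h.py <<'E'
def dirv(a): a=np.radians(a);return np.array([np.cos(a),np.sin(a),0])
def rot(a):
    x=-dirv(a);z=np.array([0,0,-1.]);return np.c_[x,np.cross(z,x),z]
AR=-93.0;AP=-84.5
G=np.array([.4155,.140,.045])+.008*dirv(AR)
MID=np.array([.5617,-.123,.095]);NEAR=MID-.06*dirv(AP)
def tcp_for_tip(s,dz=0,dl=0): # tip at s past near mouth
    n=np.array([-dirv(AP)[1],dirv(AP)[0],0])
    return NEAR+(s-.162)*dirv(AP)+dl*n+[0,0,dz]
E
python3 - <<'E'
from h import *
R=rot(AR)
robot.move_ptp(G+[0,0,.13],R)
robot.move_linear(G,velocity=.15)
robot.gripper_to(.02)
s=robot.get_state();print(s['opening'],s['force'],s['ee_pos'],G)
robot.move_linear(G+[0,0,.10],velocity=.15)
robot.pause(.1)
s=robot.get_state();print(s['opening'],s['force'],s['moment'],s['time'])
for n in ("scene","top","wrist"): cv2.imwrite(f'pics/{n}1.png',robot.grab_frame(n)[:,:,::-1])
a=cv2.imread('pics/scene1.png')[120:250,230:390];b=cv2.imread('pics/top1.png')[190:320,220:380]
cv2.imwrite('pics/l1.png',cv2.resize(cv2.hconcat([a,b]),None,fx=2.5,fy=2.5,interpolation=cv2.INTER_CUBIC))
E
```

```text
0.02984767649285015 [-0.53028262 -0.29571627 -0.54100965] [0.41505197 0.13202863 0.04497837] [0.41508131 0.13201096 0.045     ]
0.029738501543070825 [-0.19605514  0.24144157 -1.79488355] [-0.0216204  -0.07522494  0.05428015] 7.4167
```

View pics/l1.png

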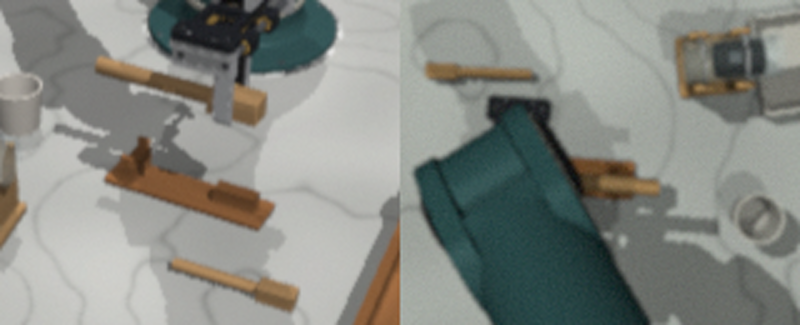

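View pics/wrist1.png

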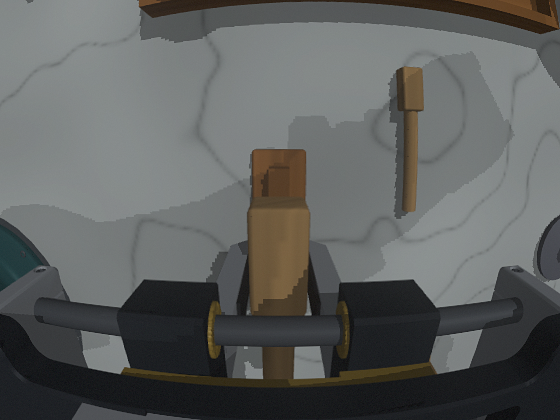

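Gripped at a 29.8 mm opening, the rod is lifted clear and looks level (tip at scene px ≈ (269,145)). Next, the pre-insert pose, where I'll compare the tip with its projection.

```bash
python3 - <<'E'
from h import *
print('lifted tip expected',proj('scene',robot.get_state()['ee_pos']+.162*dirv(AR)))
P=tcp_for_tip(-.025,-.001)
robot.move_ptp(P+[0,0,.06],rot(AP))
robot.move_linear(P,velocity=.15);robot.pause(.1)
s=robot.get_state();print(s['ee_pos'],P,s['time'])
t=s['ee_pos']+.162*dirv(AP);print('tip',t)
for n in ("scene","top"):
    im=np.ascontiguousarray(robot.grab_frame(n)[:,:,::-1]);e=proj(n,[t,NEAR,NEAR+.12*dirv(AP)]);print(n,e.round(1))
    c=e.mean(0).astype(int);cv2.imwrite(f'pics/{n}2r.png',im)
    z=cv2.resize(im[c[1]-50:c[1]+50,c[0]-60:c[0]+80],None,fx=5,fy=5,interpolation=cv2.INTER_CUBIC)
    for p in e: cv2.circle(z,tuple(((p-c+[60,50]+.5)*5).astype(int)),3,(0,255,0),1)
    cv2.imwrite(f'pics/{n}2.png',z)
cv2.imwrite('pics/wrist2.png',robot.grab_frame('wrist')[:,:,::-1])
E
```

```text
lifted tip expected [[269.79718223 145.84408678]]
[0.53847338 0.12314416 0.09516696] [0.5380261  0.12286286 0.094     ] 8.775
tip [ 0.55400039 -0.03811003  0.09516696]
scene [[243.  186.9]
 [234.5 185. ]
 [194.6 176.6]]
top [[324.6 215. ]
 [332.9 214.6]
 [372.1 211.7]]
```

View pics/scene2.png

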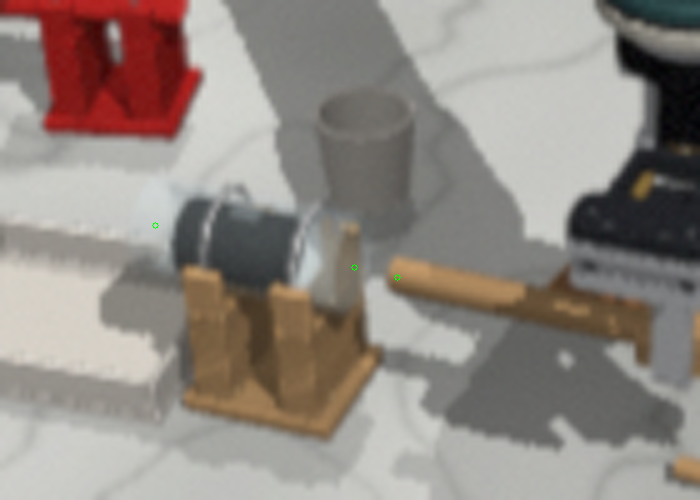

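View pics/top2.png

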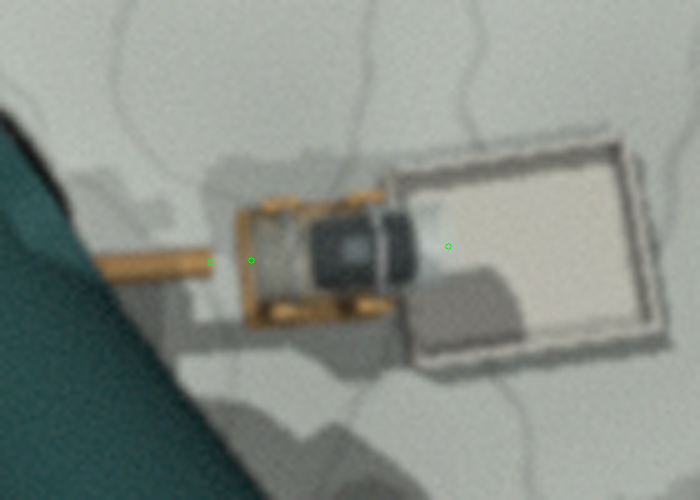

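The projected tip and tube ends agree with both views to within about 1 px: rod tip at scene crop (393,273), tube mouth (354,267); in the top view the rod axis lines up with the piston. Insert and push.

```bash
python3 - <<'E'
from h import *
def st(l):
    s=robot.get_state();print(l,'t',s['time'],'tip s',((s['ee_pos']-NEAR)@dirv(AP)+.162).round(4),'z',s['ee_pos'][2].round(4),'F',s['force'].round(2),s['opening'].round(4))
st('pre')
r=robot.move_linear(tcp_for_tip(.025,-.001),velocity=.08,threshold=8);st(('in',r))
if not r:
    r=robot.move_linear(tcp_for_tip(.05,-.001),velocity=.04,threshold=20);st(('touch',r))
    r=robot.move_linear(tcp_for_tip(.075,-.001),velocity=.04,threshold=25);st(('push',r))
for n in ("scene","top"):
    im=robot.grab_frame(n)[:,:,::-1];b=im[150:250,140:260] if n=='scene' else im[170:270,310:430]
    cv2.imwrite(f'pics/{n}3.png',cv2.resize(b,None,fx=4,fy=4,interpolation=cv2.INTER_CUBIC))
E
python3 -c "
import cv2;cv2.imwrite('pics/b3.png',cv2.resize(cv2.hconcat([cv2.imread('pics/scene3.png'),cv2.imread('pics/top3.png')]),(800,333)))"
```

```text
Traceback (most recent call last):
AttributeError: 'float' object has no attribute 'round'
[ WARN:0@0.016] global loadsave.cpp:275 findDecoder imread_('pics/scene3.png'): can't open/read file: check file path/integrity
[ WARN:0@0.016] global loadsave.cpp:275 findDecoder imread_('pics/top3.png'): can't open/read file: check file path/integrity
Traceback (most recent call last):
cv2.error: OpenCV(4.12.0) /io/opencv/modules/imgproc/src/resize.cpp:4208: error: (-215:Assertion failed) !ssize.empty() in function 'resize'
```

A print bug; nothing moved. Running it again.

```bash
cat >> h.py <<'E'
def st(l):
    s=robot.get_state();print(l,'t',s['time'],'tip s',((s['ee_pos']-NEAR)@dirv(AP)+.162).round(4),'z',round(float(s['ee_pos'][2]),4),'F',np.round(s['force'],2),round(float(s['opening']),4))
def pair(out):
    L=[]
    for n in ("scene","top"):
        im=robot.grab_frame(n)[:,:,::-1];b=im[150:250,140:260] if n=='scene' else im[170:270,310:430]
        L.append(cv2.resize(b,(400,333),interpolation=cv2.INTER_CUBIC))
    cv2.imwrite(out,cv2.hconcat(L))
E
python3 - <<'E'
from h import *
st('pre')
r=robot.move_linear(tcp_for_tip(.025,-.001),velocity=.08,threshold=8);st(('in',r))
if not r:
    r=robot.move_linear(tcp_for_tip(.05,-.001),velocity=.04,threshold=20);st(('touch',r))
    r=robot.move_linear(tcp_for_tip(.075,-.001),velocity=.04,threshold=25);st(('push',r))
pair('pics/b3.png')
E
```

```text
pre t 8.925 tip s -0.025 z 0.0948 F [-0.06  0.34 -1.38] 0.0296
('in', False) t 9.7 tip s 0.0247 z 0.094 F [-0.47  0.08 -0.54] 0.0298
('touch', False) t 10.475 tip s 0.0503 z 0.094 F [ 0.43 -0.02 -1.93] 0.0299
('push', False) t 11.25 tip s 0.0751 z 0.094 F [ 0.71  0.29 -1.7 ] 0.0299
```

View pics/b3.png

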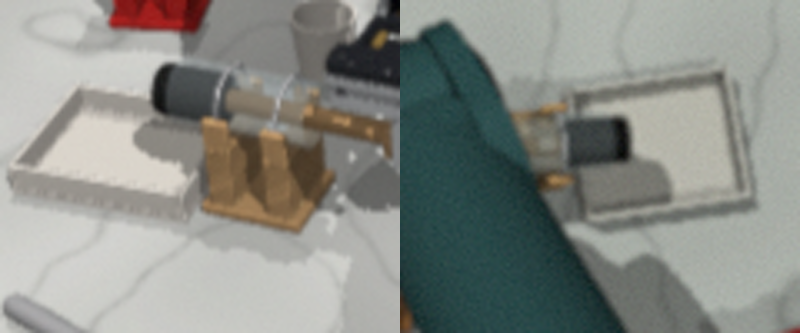

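The piston's dark end now stands out of the far mouth (scene crop (165,88)), with the rod behind it inside the tube. Continue gently until it drops.

```bash
python3 - <<'E'
from h import *
r=robot.move_linear(tcp_for_tip(.098,-.001),velocity=.04,threshold=25);st(('push',r))
robot.pause(.4);pair('pics/b4.png')
E
```

```text
('push', False) t 12.075 tip s 0.0979 z 0.094 F [ 0.7  -1.05 -1.46] 0.0296
```

View pics/b4.png

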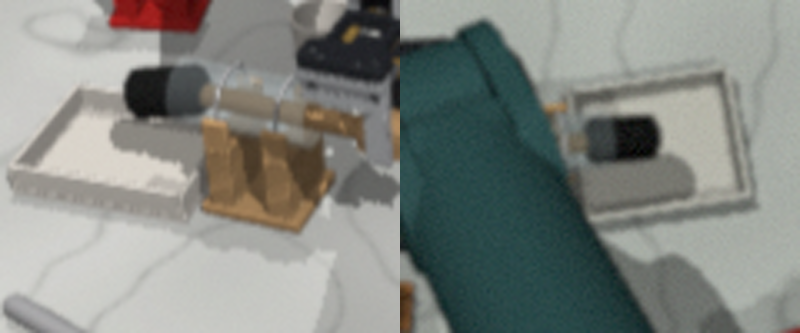

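It still hangs in the mouth, nearly level (scene crop (150,92)). Push further in small steps.

```bash
python3 - <<'E'
from h import *
r=robot.move_linear(tcp_for_tip(.112,-.001),velocity=.04,threshold=25);st(('push',r))
robot.pause(.4);pair('pics/b5.png')
E
```

```text
('push', False) t 13.075 tip s 0.1122 z 0.094 F [ 0.15 -0.28 -1.63] 0.0302
```

View pics/b5.png

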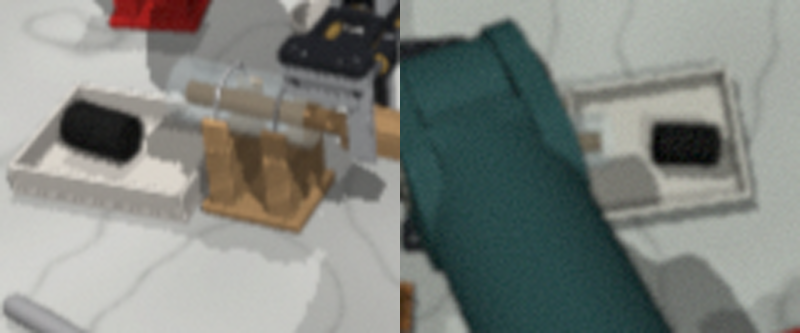

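The piston lies in the dish (scene crop (100,130), top crop (687,143)). The tip at scene px ≈ (196,178) matches the predicted (197,177), so the rod hasn't slipped. Retract and go back above the rest.

```bash
python3 - <<'E'
from h import *
robot.move_linear(tcp_for_tip(-.03,-.001),velocity=.12);st('out')
robot.move_linear(tcp_for_tip(-.03,.06),velocity=.15)
robot.move_ptp(G+[0,0,.07],rot(AR));robot.pause(.2)
s=robot.get_state();print(s['ee_pos'],G,s['time'])
C=cam('wrist');print('handle back end mid expected',wproj([s['ee_pos']-.038*dirv(AR)+[0,0,.015]],C))
cv2.imwrite('pics/wrist6.png',robot.grab_frame('wrist')[:,:,::-1])
t=s['ee_pos']+.162*dirv(AR)
L=[]
for n,(x,y) in (("scene",(240,140)),("top",(240,200))):
    im=robot.grab_frame(n)[:,:,::-1][y:y+100,x:x+120];L.append(cv2.resize(im,(400,333),interpolation=cv2.INTER_CUBIC))
    print(n,(proj(n,t)-[x,y])*3.333+(0 if n=='scene' else [400,0]))
cv2.imwrite('pics/b6.png',cv2.hconcat(L))
E
```

```text
out t 14.9083 tip s -0.0292 z 0.0939 F [ 0.92  0.42 -1.43] 0.03
[0.41572546 0.13212519 0.11490866] [0.41508131 0.13201096 0.045     ] 16.25
handle back end mid expected [[278.65811254 207.90913221]]
scene [[99.39175487 49.84647275]]
top [[672.33690962 212.54857467]]
```

View pics/b6.png

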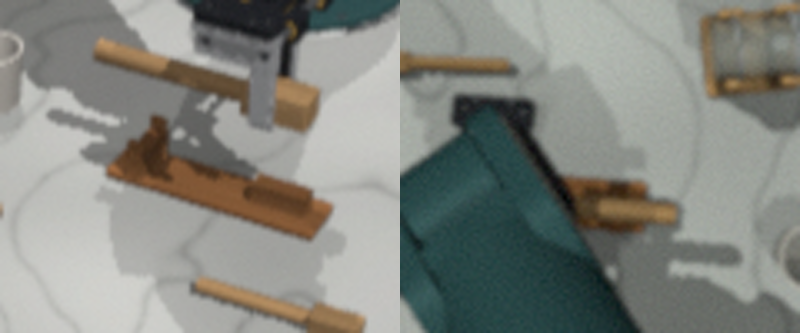

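View pics/wrist6.png

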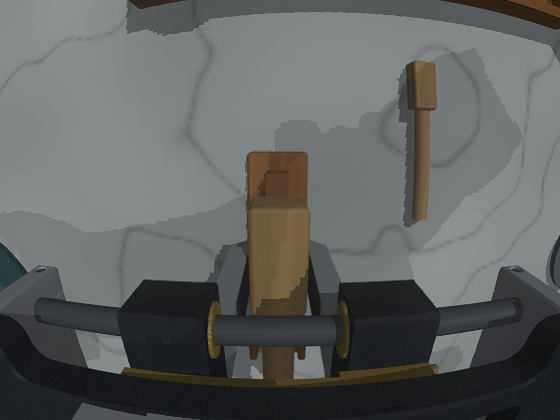

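The rod is level over the rest. Its tip at crop (97,47) against the predicted (99,50), and its handle end at (279,205), are as expected. Lower, release, withdraw.

```bash
python3 - <<'E'
from h import *
r=robot.move_linear(G+[0,0,.006],velocity=.1,threshold=15);st(('down',r))
r=robot.move_linear(G+[0,0,.0003],velocity=.02,threshold=6);st(('down',r))
robot.pause(.2)
robot.gripper_to(.06);robot.pause(.2);st('open')
robot.move_linear(G+[0,0,.15],velocity=.12)
robot.move_ptp([.41,0,.2],rot(-90));robot.pause(.2)
C=cam('wrist');im=robot.grab_frame('wrist');st('end')
cv2.imwrite('pics/w7.png',cv2.resize(im[:,:,::-1],None,fx=1.4,fy=1.4,interpolation=cv2.INTER_CUBIC))
pair('pics/b7.png')
import pickle;pickle.dump(C,open('c7.pkl','wb'))
cv2.imwrite('pics/scene7.png',robot.grab_frame('scene')[:,:,::-1])
E
```

```text
('down', False) t 17.1917 tip s -0.0461 z 0.0514 F [-0.57 -0.19 -1.76] 0.0295
('down', False) t 17.625 tip s -0.0459 z 0.0453 F [ 0.62  0.42 -1.12] 0.0297
open t 18.6833 tip s -0.0459 z 0.0453 F [0.16 0.54 0.05] 0.0598
end t 20.925 tip s 0.0841 z 0.1999 F [-0.2  -0.21 -0.18] 0.0598
```

View pics/w7.png

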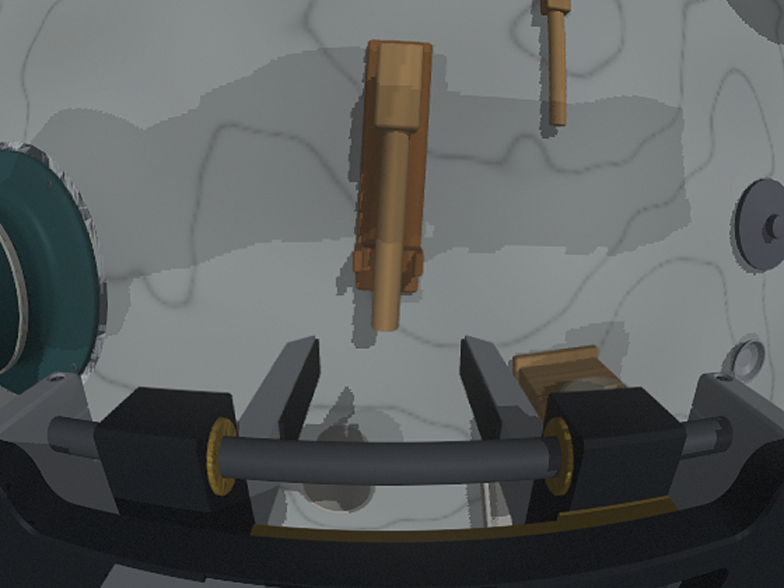

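View pics/b7.png

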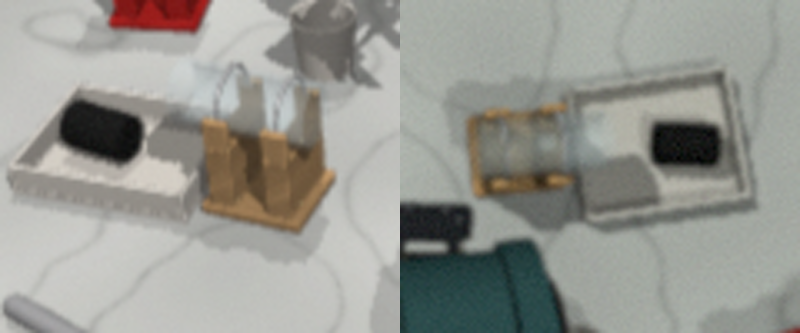

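View pics/scene7.png

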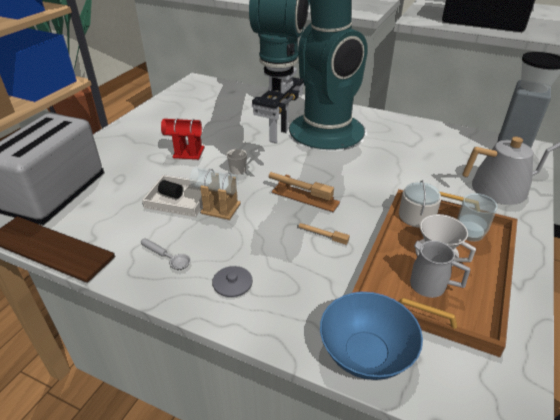

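The rod is back as before: handle (398,40–128), tip (386,329), within about 2 px of the first picture and between the fork's prongs. The piston rests in the dish, everything else is where it was, and the gripper is clear. Handing in.

```bash
python3 -c "
from rig import robot
print(robot.sign_off())"
```

```text
the job is handed in; nothing more can be done
None
```

The piston is out of the tube and lying in the white dish, and the rod is back on its teak rest. The job was handed in at about 21 s of the 54 s allowed; no verdict was reported.

I gripped the 200 mm rod by its handle and pushed the piston through the tube. It did not drop at the expected depth: with the tip 98 mm in it still hung in the far mouth, so I pushed on to 112 mm.

**Last checks:**
- **Rod:** within about 2 px of its first picture, which is about 1–2 mm. It lies level between the fork's prongs, tip the same way as at the start.
- **Piston:** in the same place in the dish in pictures taken about 8 s apart.
- **Breakfast things:** none of those in view in the last pictures had visibly moved.
- **Gripper:** open and clear of everything.

No check failed. Measured lengths came out about 2–5 % short in the wrist pictures, because of soft edges. The dish is turned about 4° from the tube's axis, and neither made any difference.

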